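# Weigh down the glued plywood panels

### The job

Four glued plywood panels have to be pressed while they dry: stand each of the four steel weights upright on the middle of the panel of its own rank in size, the smallest weight on the smallest panel and so on up to the largest weight on the largest panel. Set the weights down, do not drop or knock them about, and leave the wooden stamp and the glue jar where they stand.

Things in the scene. Friction and masses are not known exactly. Their poses are not given: they have to be found in the camera images.
- weight_small: the smallest of four loose turned steel weights (discs 28, 40, 52, 64 mm across): upright disc 28 mm in diameter, 30 mm high, on it a thin neck and a round grip knob 22 mm in diameter, 36 to 62 mm above the underside (alike on all four); 0.22 kg, give or take a fifth. Origin: centre of the underside; z up. Take it by the knob from above.
- weight_medium: the second smallest of four loose turned steel weights (discs 28, 40, 52, 64 mm across): upright disc 40 mm in diameter, 30 mm high, on it a thin neck and a round grip knob 22 mm in diameter, 36 to 62 mm above the underside (alike on all four); 0.37 kg, give or take a fifth. Origin: centre of the underside; z up. Take it by the knob from above.
- weight_large: the second largest of four loose turned steel weights (discs 28, 40, 52, 64 mm across): upright disc 52 mm in diameter, 30 mm high, on it a thin neck and a round grip knob 22 mm in diameter, 36 to 62 mm above the underside (alike on all four); 0.57 kg, give or take a fifth. Origin: centre of the underside; z up. Take it by the knob from above.
- weight_biggest: the largest of four loose turned steel weights (discs 28, 40, 52, 64 mm across): upright disc 64 mm in diameter, 30 mm high, on it a thin neck and a round grip knob 22 mm in diameter, 36 to 62 mm above the underside (alike on all four); 0.83 kg, give or take a fifth. Origin: centre of the underside; z up. Take it by the knob from above.
- panel_small: the smallest of four square glued-up plywood panels (50, 68, 86, 104 mm wide): 50 mm by 50 mm, 8 mm thick, flat and stuck to the bench (does not move), a dark engraved ring at its middle and dots at its corners. Origin: centre of the underside, 8 mm below its top; x and y along its edges. Bears weight_small.
- panel_medium: the second smallest of four square glued-up plywood panels (50, 68, 86, 104 mm wide): 68 mm by 68 mm, 8 mm thick, flat and stuck to the bench (does not move), a dark engraved ring at its middle and dots at its corners. Origin: centre of the underside, 8 mm below its top; x and y along its edges. Bears weight_medium.
- panel_large: the second largest of four square glued-up plywood panels (50, 68, 86, 104 mm wide): 86 mm by 86 mm, 8 mm thick, flat and stuck to the bench (does not move), a dark engraved ring at its middle and dots at its corners. Origin: centre of the underside, 8 mm below its top; x and y along its edges. Bears weight_large.
- panel_biggest: the largest of four square glued-up plywood panels (50, 68, 86, 104 mm wide): 104 mm by 104 mm, 8 mm thick, flat and stuck to the bench (does not move), a dark engraved ring at its middle and dots at its corners. Origin: centre of the underside, 8 mm below its top; x and y along its edges. Bears weight_biggest.
- stamp: wooden hand stamp standing among the weights, not to be disturbed: square wooden block 48 mm by 48 mm, 22 mm high, with a turned dark wooden handle (up to 30 mm thick), 74 mm high in all, loose, 0.15 kg. Origin: centre of the underside, z up.
- glue_jar: closed round white plastic glue jar with a black cap standing among the weights, not to be disturbed: 54 mm in diameter, 65 mm high, loose, 0.2 kg. Origin: centre of the underside, z up.
Things that resemble listed ones, but are neither listed nor needed, are in the scene too. What is shaped like the weight_medium but red is not meant.

How it is judged:
By the outcome, as a careful person would: the job done as asked, in the order asked, and still so for the second after the job is handed in, with the robot touching nothing.
It also fails if it takes over 109 s, if anything falls off the work surface, if the arm or the gripper's body presses on something with over 40 N, if the wrist force passes 120 N, or if a joint passes its speed limit or range.

### The arm

A 6-joint arm with a two-finger parallel gripper is mounted at the origin on the work surface. World frame = base frame: x ahead of the robot, y to its left, z up, the work surface at z = 0. Lengths are in mm, angles in rad, forces in N, time in s.
With the tool pointing down it reaches from about 275 to 1000 mm from the base axis. Payload 8.4 kg.
Tool frame: the origin (TCP) lies between the finger pads; the fingertips stand 22 mm ahead of it and the grasp point (between the pads) lies 3 mm ahead of it; z points along the fingers, y is the line along which they close (so a half turn about z gives the same grasp; the last joint's range is limited). The gripper opens to 85 mm and grips with 20 to 120 N. Pads are 22 mm wide; open, the fingers measure 114 mm over their backs; the gripper's body (76 mm by 85 mm) begins 54 mm behind the grasp point. The pads swing forward as they close: fully open they stand 13 mm farther back than shut.
Start: joints at [1.255, 0.353, 1.633, -0, 1.155, -0.002], TCP at [192.921, 594.483, 253.281] pointing down, gripper open.
Joint ranges: [-2.63, 2.63], [-0.92, 2.1], [0.06, 2.66], [-1.3, 4.44], [0, 2.69], [-3.02, 3.02]. Speed limits (rad/s): [2.22, 2.22, 2.79, 3.14, 3.14, 3.14].

### API

Orientations are given as [roll, pitch, yaw] about the fixed x, y, z axes, in that order (R = Rz(yaw) Ry(pitch) Rx(roll)).
In Python, from rig import r, grab_frame gives the robot as it stands.
- The arm moves only by the shell command python3 -m inch 'ROWS' [FORCE]. ROWS is JSON, a list of rows, each a list of 7 numbers: the turn, a rotation vector about the tool's x, y, z as a fraction of full scale, then the shift along the tool's x, y, z as a fraction of full scale, then the closure, from 0 (fully open) to 1 (shut). In form: [[rx, ry, rz, dx, dy, dz, fingers], ...]. A call has 1 to 8 rows; each row shifts and turns the commanded pose from where the row before left it, along the tool's axes as they then stand; what a row does not reach is not made up. Full scale, the value 1, is 2.5 cm for a shift and pi rad for a turn. A row lasts 1/12 s, in which the tool goes at most 41.7 mm and 7.16 degrees, less where a joint would pass 70% of its speed; a pose out of reach is approached as far as the arm can. A call with a number of a shift or a turn outside -1 to 1 is refused whole. A call with a gripper value outside its range is refused whole. The fingers move at their own pace and stop on an object; FORCE is the grip in N (left out, the last holds). Time passes only in rows, so rows that do not move let the fingers close. It gives the time, the measured TCP pose, the force, the opening and the grip force at its end, in the units of the state.
- r.sense(): the state, without advancing time (a new reading comes with each control period).
- grab_frame(name): name is "scene" or "top" or "wrist"; returns a dict with "pixels" (384x512x3 uint8, red, green, blue), "z_map" (384x512 float32, mm along the optical axis (not along the pixel's ray), 0 where there is no reading), "vertical_fov" (degrees; the focal length in pixels is half the picture's height over the tangent of half this angle, whatever the lens; pixels are square), "cx", "cy" (the principal point, pixels), "cam_to_world" (4x4, takes a point from camera to world coordinates). Camera axes: x right, y down, z forward; pixel columns grow to the right and rows downward; lengths in mm; the calibration is good to about 2 mm. A picture is of the moment at which its call begins.
- r.sign_off(): hands the job in; it is judged then, once.
The state is a dict: "clock": time; "qpos": joint angles; "qvel": joint speeds; "joint_efforts": joint torques, N m; "eef_pos": TCP position; "tcp_rot": TCP orientation; "contact_force": force on the tool from outside, world axes, zero at the start; "wrist_torque": the same for the moment, N m; "opening": opening from 0.0 (shut) to 1.0 (fully open); "grasp_force": force on a finger pad.
Only numpy, scipy, OpenCV 4.12 (cv2) and the standard library are available. Lean on these libraries where they do the work, as an engineer would, in place of code of your own. Each camera call takes 0.05 s, during which the arm holds its last target. There are 200 camera calls.

## Working session

There is one attempt and no reset: what is moved stays moved. The work goes in short steps, Python scripts to look and compute and a shell command to move; the robot and the scene stay as the last step left them, time stands still between calls to the robot, and variables do not carry over. Pictures are saved under pics/ and viewed, at most 14 in all, crops included, and the job is handed in when it is done.

```bash
mkdir -p pics; cat > h.py <<'E'
import numpy as np, cv2
from rig import r, grab_frame
def save(f,n): cv2.imwrite(f'pics/{n}.png', cv2.cvtColor(f['pixels'],cv2.COLOR_RGB2BGR))
def K(f): return f['pixels'].shape[0]/2/np.tan(np.radians(f['vertical_fov'])/2)
def ray(f,u,v,z):
    k=K(f); T=np.array(f['cam_to_world']); d=T[:3,:3]@np.array([(u-f['cx'])/k,(v-f['cy'])/k,1]); o=T[:3,3]
    return o+d*(z-o[2])/d[2]
def cloud(f):
    k=K(f); z=f['z_map']; v,u=np.indices(z.shape); T=np.array(f['cam_to_world'])
    P=np.stack([(u-f['cx'])/k*z,(v-f['cy'])/k*z,z],-1)@T[:3,:3].T+T[:3,3]; P[z==0]=np.nan; return P
E
python3 - <<'E'
from h import *
for n in('top','scene'):
    f=grab_frame(n); save(f,n); print(n,f['vertical_fov'],f['cx'],f['cy'],np.round(f['cam_to_world'],3).tolist()); np.save(n,f,allow_pickle=True)
s=r.sense(); print(s)
E
```

```text
top 55.81741547149368 254.32238341446435 194.96731760548187 [[0.01, -0.997, 0.079, 441.379], [-1.0, -0.01, -0.002, -6.237], [0.002, -0.079, -0.997, 1155.255], [0.0, 0.0, 0.0, 1.0]]
scene 55.46944542669787 252.62413636169458 194.99283427793756 [[-0.78, 0.425, -0.459, 968.287], [0.625, 0.525, -0.577, 593.596], [-0.004, -0.737, -0.675, 698.963], [0.0, 0.0, 0.0, 1.0]]
{'clock': 0.1, 'qpos': array([ 1.25459115e+00,  3.53556316e-01,  1.63406340e+00, -1.29161210e-05,
        1.15520490e+00, -2.37365105e-03]), 'qvel': array([ 0.00036868, -0.00069107, -0.00145083, -0.00138618, -0.00204759,
       -0.00036361]), 'joint_efforts': array([ 9.10287235e-04, -6.06351113e+01, -3.42817426e+01,  1.54766576e-04,
        3.94361385e-03,  5.06119221e-06]), 'eef_pos': array([192.80348966, 594.09469866, 252.64928184]), 'tcp_rot': array([-3.14036066e+00,  8.88594471e-06,  2.82776636e+00]), 'contact_force': array([-0.50691773,  0.27051474, -0.20837025]), 'wrist_torque': array([-0.04272198, -0.03095789,  0.02339834]), 'grasp_force': 0.0, 'opening': 1.0030324666491286}
```

View pics/top.png

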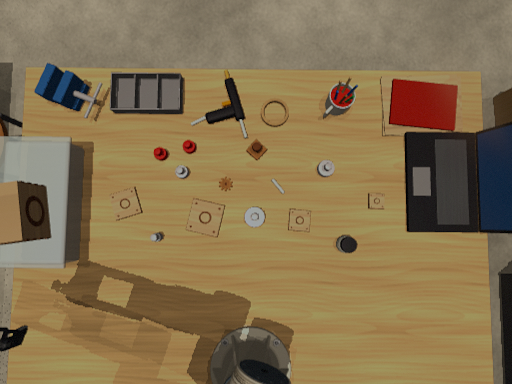

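View pics/scene.png

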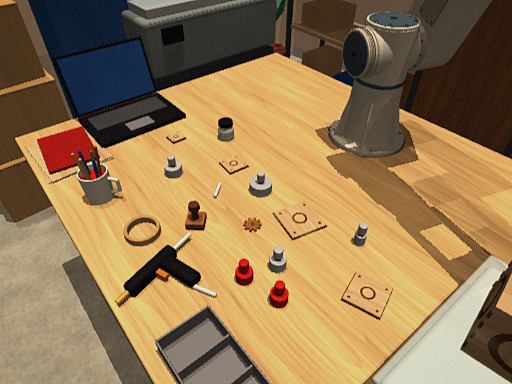

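The top view shows the panels: small (376,201), medium (300,220), large (126,204) and biggest (205,218). The weights are small (156,237), medium (181,172), large (326,168) and biggest (255,217). The red decoys are at (160,154) and (189,146), the stamp is at (257,149) and the jar at (347,244). The scene view agrees with this.

```bash
cat > m.py <<'E'
from h import *
f=np.load('top.npy',allow_pickle=True).item(); P=cloud(f); g=f['pixels'].astype(int)
W=dict(s=(156,237),m=(181,172),l=(326,168),b=(255,217))
for n,(u,v) in W.items():
    sub=np.zeros(P.shape[:2],bool); sub[v-14:v+15,u-14:u+15]=1
    z=P[...,2]
    for lo,hi in((50,80),(15,45)):
        m=sub&(z>lo)&(z<hi); vv,uu=np.nonzero(m)
        if len(uu): c=P[m].mean(0); print(n,lo,len(uu),np.round(c,1),'ext',np.round(np.ptp(P[m],axis=0),0),'ray',np.round(ray(f,uu.mean(),vv.mean(),62 if lo==50 else 30)[:2],1))
D=dict(s=(376,201),m=(300,220),l=(126,204),b=(205,218))
for n,(u,v) in D.items():
    a=22; q=cv2.cvtColor(f['pixels'],cv2.COLOR_RGB2GRAY)[v-a:v+a,u-a:u+a]
    z=P[v-a:v+a,u-a:u+a,2]; m=((z>4)&(z<14)).astype(np.uint8); m=cv2.morphologyEx(m,cv2.MORPH_OPEN,np.ones((3,3)))
    k,lab,st,ce=cv2.connectedComponentsWithStats(m); i=1+st[1:,4].argmax(); r_=cv2.minAreaRect(np.argwhere(lab==i)[:,::-1].astype(np.float32))
    c=ce[i]+[u-a,v-a]; print(n,'panel',c.round(1),np.round(r_[1],1),np.round(ray(f,*c,8)[:2],1), 'area mm',np.sqrt(st[i,4])*3.19)
E
python3 m.py
python3 -m inch '[[0,0,-0.0333,0,0,0,0.3],[0,0,-0.0333,0,0,0,0.3],[0,0,-0.0333,0,0,0,0.3]]' 40
```

```text
s 50 47 [400.  292.8  60.4] ext [21. 21. 13.] ray [400.1 292.4]
s 15 35 [401.6 286.2  27.9] ext [25. 14. 27.] ray [401.7 285.6]
m 50 44 [605.  221.2  60.4] ext [20. 20. 15.] ray [604.8 220.9]
m 15 89 [601.8 217.4  28.7] ext [38. 39. 25.] ray [601.6 217.2]
l 50 41 [ 620.1 -231.7   61.5] ext [18. 20. 13.] ray [ 620.  -231.6]
l 15 177 [ 619.4 -230.    29. ] ext [50. 50. 27.] ray [ 619.2 -229.8]
b 50 41 [465.   -8.3  61.1] ext [18. 18.  6.] ray [465.   -8.3]
b 15 287 [465.1  -8.7  29.7] ext [62. 59. 13.] ray [465.1  -8.7]
s panel [376.1 200. ] [15. 14.] [ 520.6 -394.5] area mm 46.77458177258242
m panel [299.6 219.3] [20.5 21.5] [ 457.1 -151.9] area mm 63.07816658717975
l panel [125.2 202.3] [26.8 26.9] [505.4 400.7] area mm 78.00838288286714
b panel [204.9 216.4] [32.4 32.1] [463.4 147.4] area mm 96.07144580987631
clock: 0.35
eef_pos: [192.8, 594.2, 252.8]
tcp_rot: [-3.141, -0.0, -3.136]
contact_force: [0.8, -0.5, -0.6]
opening: 0.702
grasp_force: 0.0
```

```bash
python3 -m inch '[[0,0,-0.002,-0.64,-0.93,0.15,0.3],[0,0,0,-0.64,-0.93,0.15,0.3],[0,0,0,-0.64,-0.93,0.15,0.3],[0,0,0,-0.64,-0.93,0.15,0.3],[0,0,0,-0.64,-0.93,0.15,0.3],[0,0,0,-0.64,-0.93,0.15,0.3],[0,0,0,-0.64,-0.93,0.15,0.3]]' >/dev/null
python3 -m inch '[[0,0,0,-0.64,-0.93,0.15,0.3],[0,0,0,-0.64,-0.93,0.15,0.3],[0,0,0,-0.64,-0.93,0.15,0.3],[0,0,0,-0.64,-0.93,0.15,0.3],[0,0,0,-0.64,-0.93,0.15,0.3],[0,0,0,-0.64,-0.93,0.15,0.3],[0,0,0,0,0,0,0.3],[0,0,0,0,0,0,0.3]]'
python3 - <<'E'
from h import *
f=grab_frame('wrist'); save(f,'w1'); np.save('w1',f,allow_pickle=True); print(f['vertical_fov'],np.round(f['cam_to_world'],3).tolist())
E
```

```text
clock: 1.6
eef_pos: [403.1, 292.3, 204.1]
tcp_rot: [-3.141, -0.001, -3.138]
contact_force: [-0.0, 0.1, -0.9]
opening: 0.702
grasp_force: 0.0
69.90013781179712 [[-0.004, 0.962, 0.273, 333.984], [1.0, 0.004, -0.001, 292.333], [-0.002, 0.273, -0.962, 325.687], [0.0, 0.0, 0.0, 1.0]]
```

View pics/w1.png

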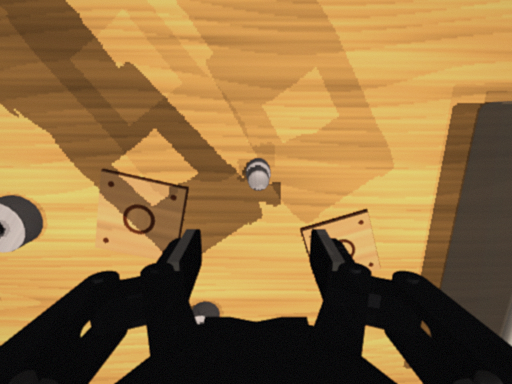

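The small weight's knob is at (258,173) in the wrist view. The biggest panel's ring is at (139,219), and the large panel is partly hidden by a finger at (345,247).

```bash
cat >> h.py <<'E'
def knob(f,x,y,R=25):
    P=cloud(f); m=(np.hypot(P[...,0]-x,P[...,1]-y)<R)&(P[...,2]>40)&(P[...,2]<70)
    Q=P[m]; print('zmax',np.percentile(Q[:,2],98).round(1),len(Q))
    T=Q[Q[:,2]>np.percentile(Q[:,2],98)-3]; 
    print('knob top mean',T.mean(0).round(1),'mid-ext top',((T.max(0)+T.min(0))/2).round(1),np.ptp(T,axis=0).round(1),'all mid',((Q.max(0)+Q.min(0))/2).round(1),np.ptp(Q,axis=0).round(1))
def ring(f,x,y,R=24):
    P=cloud(f); g=cv2.cvtColor(f['pixels'],cv2.COLOR_RGB2GRAY)
    m=(np.hypot(P[...,0]-x,P[...,1]-y)<R)&(abs(P[...,2]-8)<5)
    t=np.median(g[m])*0.6; d=m&(g<t); vv,uu=np.nonzero(d)
    e=cv2.fitEllipse(np.stack([uu,vv],1).astype(np.float32)); print('ring',len(uu),np.round(e,1).tolist() if 0 else e,ray(f,*e[0],8)[:2].round(1),'mean',P[d].mean(0).round(1))
E
python3 - <<'E'
from h import *
f=np.load('w1.npy',allow_pickle=True).item(); knob(f,400,292); ring(f,463.4,147.4)
E
```

```text
zmax 64.2 423
knob top mean [397.2 294.9  62.8] mid-ext top [397.3 294.6  63.6] [20.  19.8  4.7] all mid [397.3 295.1  53.3] [21.5 21.  25.2]
ring 233 ((138.5284423828125, 218.76214599609375), (25.24514389038086, 29.354536056518555), 117.52338409423828) [460.1 147.4] mean [457.1 150.9   9.5]
```

```bash
python3 -m inch '[[0,0,0,0.09,0.03,0.95,0.3],[0,0,0,0.09,0.03,0.95,0.3],[0,0,0,0,0,0.95,0.3],[0,0,0,0,0,0.95,0.3],[0,0,0,0,0,0.95,0.3],[0,0,0,0,0,0.7,0.3],[0,0,0,0,0,0.4,0.3],[0,0,0,0,0,0,0.3]]' 50
python3 -m inch '[[0,0,0,0,0,0,0.6],[0,0,0,0,0,0,0.9],[0,0,0,0,0,0,1],[0,0,0,0,0,0,1],[0,0,0,0,0,0,1]]' 50
```

```text
clock: 2.32
eef_pos: [396.7, 295.0, 56.5]
tcp_rot: [-3.14, -0.003, -3.134]
contact_force: [0.3, 0.3, 0.5]
opening: 0.701
grasp_force: 0.0
clock: 2.73
eef_pos: [398.9, 295.5, 59.5]
tcp_rot: [3.14, 0.002, -3.135]
contact_force: [-1.7, -0.3, 6.7]
opening: 0.237
grasp_force: 48.7
```

```bash
python3 -m inch '[[0,0,0,0,0,-0.2,1],[0,0,0,0,0,-0.5,1],[0,0,0,0,0,-0.9,1],[0,0,0,0,0,-1,1],[0,0,0,0,0,-1,1],[0,0,0,0,0,-1,1],[0,0,0,0,0,-1,1],[0,0,0,0,0,-0.6,1]]'
python3 -m inch '[[0,0,0,-0.1,-0.4,0,1],[0,0,0,-0.2,-0.8,0,1],[0,0,0,-0.22,-0.92,0,1],[0,0,0,-0.22,-0.92,0,1],[0,0,0,-0.22,-0.92,0,1],[0,0,0,-0.22,-0.92,0,1],[0,0,0,-0.22,-0.92,0,1],[0,0,0,-0.22,-0.92,0,1]]'
python3 -m inch '[[0,0,0,-0.22,-0.92,0,1],[0,0,0,-0.22,-0.92,0,1],[0,0,0,-0.22,-0.92,0,1],[0,0,0,-0.22,-0.92,0,1],[0,0,0,-0.22,-0.92,0,1],[0,0,0,-0.22,-0.92,0,1],[0,0,0,-0.22,-0.92,0,1],[0,0,0,-0.22,-0.92,0,1]]'
python3 -m inch '[[0,0,0,-0.22,-0.92,0,1],[0,0,0,-0.22,-0.92,0,1],[0,0,0,-0.22,-0.92,0,1],[0,0,0,-0.22,-0.92,0,1],[0,0,0,-0.22,-0.92,0,1],[0,0,0,-0.22,-0.92,0,1],[0,0,0,-0.22,-0.92,0,1],[0,0,0,-0.22,-0.92,0,1]]'
python3 -m inch '[[0,0,0,-0.22,-0.92,0,1],[0,0,0,-0.22,-0.92,0,1],[0,0,0,-0.22,-0.92,0,1],[0,0,0,-0.22,-0.92,0,1],[0,0,0,-0.2,-0.8,0,1],[0,0,0,-0.1,-0.4,0,1],[0,0,0,0,0,0,1],[0,0,0,0,0,0,1]]'
python3 - <<'E'
from h import *
f=grab_frame('wrist'); save(f,'w2'); np.save('w2',f,allow_pickle=True)
print(r.sense()['eef_pos'])
try: ring(f,520,-394.5)
except Exception as e: print(e)
E
```

```text
clock: 3.4
eef_pos: [398.7, 295.2, 216.3]
tcp_rot: [3.14, 0.002, -3.135]
contact_force: [0.6, 0.5, -1.4]
opening: 0.235
grasp_force: 49.1
clock: 4.07
eef_pos: [439.0, 125.2, 212.3]
tcp_rot: [-3.141, -0.001, -3.135]
contact_force: [0.2, 0.3, -1.7]
opening: 0.237
grasp_force: 49.2
clock: 4.73
eef_pos: [483.8, -58.3, 212.2]
tcp_rot: [3.142, -0.002, -3.135]
contact_force: [1.2, -0.3, -2.1]
opening: 0.239
grasp_force: 49.2
clock: 5.4
eef_pos: [528.8, -241.7, 211.9]
tcp_rot: [3.141, -0.002, -3.135]
contact_force: [0.0, -0.1, -1.6]
opening: 0.239
grasp_force: 49.2
clock: 6.07
eef_pos: [559.3, -361.8, 212.2]
tcp_rot: [3.14, -0.002, -3.136]
contact_force: [-0.2, 1.3, -1.6]
opening: 0.238
grasp_force: 49.2
[ 559.42079006 -361.21551279  212.40545569]
ring 141 ((233.11875915527344, 135.29736328125), (22.48760986328125, 36.51511764526367), 137.36422729492188) [ 514.7 -388. ] mean [ 511.4 -385.7    8.6]
```

View pics/w2.png

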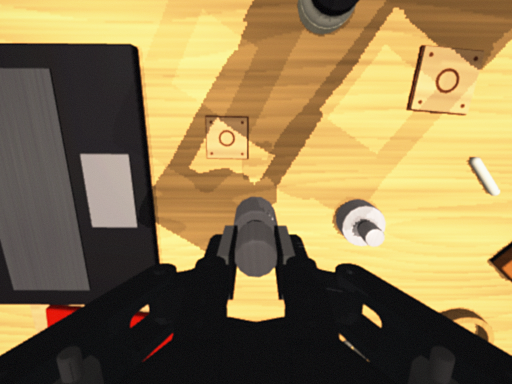

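The held weight hangs at (255,240). The small panel is at (227,138), and a shadow edge fooled the ring fit.

```bash
cat >> h.py <<'E'
def panel(f,x,y,w):
    # ring by local contrast + the outline by height
    P=cloud(f); g=cv2.cvtColor(f['pixels'],cv2.COLOR_RGB2GRAY)
    near=np.hypot(P[...,0]-x,P[...,1]-y)<w*.8
    m=(near&(P[...,2]>4.5)&(P[...,2]<13)).astype(np.uint8); m=cv2.morphologyEx(m,cv2.MORPH_OPEN,np.ones((3,3)))
    k,l,st,ce=cv2.connectedComponentsWithStats(m); i=1+st[1:,4].argmax()
    rc=cv2.minAreaRect(P[l==i][:,:2].astype(np.float32)); print('panel',np.round(rc[0],1),np.round(rc[1],1))
    b=cv2.morphologyEx(g,cv2.MORPH_BLACKHAT,np.ones((9,9)))/(g+10.)
    e=cv2.inRange(b,.35,99)&(l==i).astype(np.uint8)*255
    for c in cv2.findContours(e,cv2.RETR_EXTERNAL,cv2.CHAIN_APPROX_NONE)[0]:
        (u,v),rr=cv2.minEnclosingCircle(c)
        if len(c)>12 and cv2.contourArea(c)>60: 
            E=cv2.fitEllipse(c); print('  ring',np.round(E[0],1),np.round(E[1],1),ray(f,*E[0],8)[:2].round(1))
E
python3 - <<'E'
from h import *
f=np.load('w2.npy',allow_pickle=True).item(); panel(f,520,-394,50);panel(f,457,-152,68); knob(f,620,-230)
f=np.load('w1.npy',allow_pickle=True).item(); panel(f,463,147,104)
f=np.load('top.npy',allow_pickle=True).item()
for a in((520,-394,50),(457,-152,68),(505,400,86),(463,147,104)): panel(f,*a)
E
```

```text
panel [ 517.8 -395.8] [49.9 49.9]
  ring [226.4 137.7] [15.  15.6] [ 517.5 -396. ]
panel [ 453.7 -151.3] [66.9 67.5]
  ring [447.   80.1] [21.1 25.5] [ 453.5 -150.6]
zmax 63.9 476
knob top mean [ 617.9 -233.1   62.5] mid-ext top [ 618.4 -233.3   62.6] [20.5 21.4  3.3] all mid [ 618.  -233.3   52.1] [21.4 21.4 24.2]
panel [459.4 148.5] [103.9 103.4]
  ring [138.5 218.8] [28.1 32.1] [460.1 147.4]
  ring [150.3 180.6] [ 2.3 78.3] [411.4 166.9]
panel [ 520.7 -394.4] [44.9 46.2]
panel [ 457.7 -150.7] [65.1 65.4]
panel [505.4 401.5] [84.8 82.6]
panel [463.  147.4] [101.7 101.5]
```

```bash
python3 -m inch '[[0,0,0,0.4,-0.34,0.1,1],[0,0,0,0.4,-0.35,0.4,1],[0,0,0,0.4,-0.35,0.9,1],[0,0,0,0.4,-0.33,0.9,1],[0,0,0,0,0,0.9,1],[0,0,0,0,0,0.9,1],[0,0,0,0,0,0.9,1],[0,0,0,0,0,0.5,1]]' && python3 -m inch '[[0,0,0,0,0,0.15,1],[0,0,0,0,0,0.05,1],[0,0,0,0,0,0,1],[0,0,0,0,0,0,1],[0,0,0,0,0,0,1]]'
```

```text
clock: 6.78
eef_pos: [518.1, -395.6, 72.7]
tcp_rot: [3.139, -0.003, -3.135]
contact_force: [0.0, 0.8, -2.8]
opening: 0.24
grasp_force: 49.2
clock: 7.2
eef_pos: [521.2, -397.0, 72.2]
tcp_rot: [-3.14, 0.002, -3.135]
contact_force: [-1.0, -0.3, -2.0]
opening: 0.237
grasp_force: 49.2
```

```bash
python3 -m inch '[[0,0,0,0,0,0.06,1],[0,0,0,0,0,0.06,1],[0,0,0,0,0,0,1],[0,0,0,0,0,0,1]]'; python3 -m inch '[[0,0,0,0,0,0.03,1],[0,0,0,0,0,0,1],[0,0,0,0,0,0,1]]';python3 -m inch '[[0,0,0,0,0,0.03,1],[0,0,0,0,0,0,1],[0,0,0,0,0,0,1]]'
```

```text
clock: 7.53
eef_pos: [520.5, -396.5, 67.8]
tcp_rot: [3.142, -0.0, -3.135]
contact_force: [-0.2, -0.8, -3.5]
opening: 0.24
grasp_force: 49.2
clock: 7.78
eef_pos: [520.7, -396.7, 67.6]
tcp_rot: [-3.141, 0.0, -3.135]
contact_force: [-1.4, 1.2, 5.4]
opening: 0.233
grasp_force: 49.9
clock: 8.03
eef_pos: [520.8, -396.8, 67.5]
tcp_rot: [-3.141, 0.001, -3.135]
contact_force: [-2.5, 2.6, 10.6]
opening: 0.24
grasp_force: 50.8
```

```bash
python3 -m inch '[[0,0,0,0,0,-0.03,0.75],[0,0,0,0,0,0,0.6],[0,0,0,0,0,0,0.4],[0,0,0,0,0,0,0.3],[0,0,0,0,0,0,0.3]]'; python3 -m inch '[[0,0,0,0,0,-0.3,0.3],[0,0,0,0,0,-0.8,0.3],[0,0,0,0,0,-1,0.3],[0,0,0,0,0,-1,0.3],[0,0,0,0,0,-1,0.3],[0,0,0,0,0,-1,0.3],[0,0,0,0,0,-0.5,0.3],[0,0,0,0,0,0,0.3]]'
python3 - <<'E'
from h import *
f=grab_frame('wrist'); save(f,'w3'); np.save('w3',f,allow_pickle=True)
knob(f,518,-396); P=cloud(f)
m=(np.hypot(P[...,0]-520,P[...,1]+396)<22)&(abs(P[...,2]-38)<3); print(P[m].mean(0))
panel(f,518,-396,50)
E
```

```text
clock: 8.45
eef_pos: [520.5, -396.6, 66.8]
tcp_rot: [3.142, -0.0, -3.135]
contact_force: [0.0, 0.1, -0.6]
opening: 0.705
grasp_force: 0.0
clock: 9.12
eef_pos: [522.0, -397.7, 210.8]
tcp_rot: [-3.138, 0.005, -3.135]
contact_force: [0.2, -1.1, 0.3]
opening: 0.697
grasp_force: 0.0
zmax 69.9 164
knob top mean [ 517.1 -396.7   69.2] mid-ext top [ 518.9 -397.2   68.5] [20.8 20.8  3. ] all mid [ 518.9 -397.1   55. ] [20.9 21.2 30. ]
[ 511.9797541  -397.60993516   38.42477775]
panel [ 517.6 -395.4] [48.9 49.3]
```

View pics/w3.png

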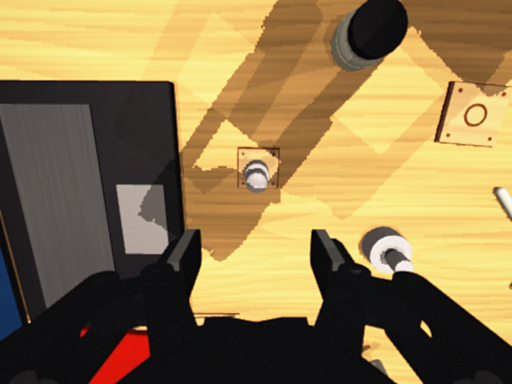

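The small weight stands upright on its panel, with the knob at (257,175) and about 2 mm of offset. Next is the medium weight.

```bash
python3 -m inch '[[0,0,0,0,0.4,0,0.3],[0,0,0,0,0.8,0,0.3],[0,0,0,-0.13,0.92,0,0.3],[0,0,0,-0.13,0.92,0,0.3],[0,0,0,-0.13,0.92,0,0.3],[0,0,0,-0.13,0.92,0,0.3],[0,0,0,-0.13,0.92,0,0.3],[0,0,0,-0.13,0.92,0,0.3]]' >/dev/null
python3 -m inch '[[0,0,0,-0.13,0.92,0,0.3],[0,0,0,-0.13,0.92,0,0.3],[0,0,0,-0.13,0.92,0,0.3],[0,0,0,-0.13,0.92,0,0.3],[0,0,0,-0.13,0.92,0,0.3],[0,0,0,-0.13,0.92,0,0.3],[0,0,0,-0.13,0.92,0,0.3],[0,0,0,-0.13,0.92,0,0.3]]'
python3 -m inch '[[0,0,0,-0.13,0.92,0,0.3],[0,0,0,-0.13,0.92,0,0.3],[0,0,0,-0.13,0.92,0,0.3],[0,0,0,-0.13,0.92,0,0.3],[0,0,0,-0.13,0.92,0,0.3],[0,0,0,-0.13,0.92,0,0.3],[0,0,0,-0.13,0.92,0,0.3],[0,0,0,-0.13,0.92,0,0.3]]' >/dev/null
python3 -m inch '[[0,0,0,-0.13,0.92,0,0.3],[0,0,0,-0.13,0.92,0,0.3],[0,0,0,-0.13,0.92,0,0.3],[0,0,0,0,0.4,0,0.3],[0,0,0,0,0.18,0,0.3],[0,0,0,0,0,0,0.3],[0,0,0,0,0,0,0.3]]'
python3 - <<'E'
from h import *
f=grab_frame('wrist'); save(f,'w4'); np.save('w4',f,allow_pickle=True)
print(r.sense()['eef_pos']); knob(f,602.5,222.5)
E
```

```text
clock: 10.5
eef_pos: [562.3, -42.5, 205.0]
tcp_rot: [3.141, -0.003, -3.135]
contact_force: [0.4, -0.5, 0.0]
opening: 0.702
grasp_force: 0.0
clock: 11.75
eef_pos: [597.1, 222.8, 206.2]
tcp_rot: [-3.141, -0.002, -3.135]
contact_force: [0.7, -1.3, -0.2]
opening: 0.697
grasp_force: 0.0
[597.36806282 222.43217258 206.46618892]
zmax 63.9 420
knob top mean [602.5 222.8  62.7] mid-ext top [602.6 223.1  63. ] [20.1 20.2  4. ] all mid [602.4 222.6  52.8] [20.8 21.2 24.5]
```

View pics/w4.png

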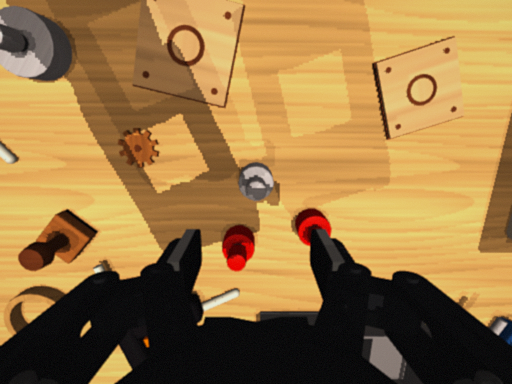

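The medium steel weight is at (256,181), clear of the red decoys at (238,250) and (312,225).

```bash
python3 -c "
from h import *
f=np.load('w4.npy',allow_pickle=True).item(); panel(f,503,402,86); panel(f,460,148,104)"
python3 -m inch '[[0,0,0,-0.11,0,0.95,0.3],[0,0,0,-0.11,0,0.95,0.3],[0,0,0,0,0,0.95,0.3],[0,0,0,0,0,0.95,0.3],[0,0,0,0,0,0.95,0.3],[0,0,0,0,0,0.7,0.3],[0,0,0,0,0,0.4,0.3],[0,0,0,0,0,0,0.3]]' 60
python3 -m inch '[[0,0,0,0,0,0,0.6],[0,0,0,0,0,0,0.9],[0,0,0,0,0,0,1],[0,0,0,0,0,0,1],[0,0,0,0,0,0,1],[0,0,0,0,0,0,1]]' 60
python3 -m inch '[[0,0,0,0,0,-0.1,1],[0,0,0,0,0,-0.3,1],[0,0,0,0,0,-0.8,1],[0,0,0,0,0,-1,1],[0,0,0,0,0,-1,1],[0,0,0,0,0,-1,1],[0,0,0,0,0,-1,1],[0,0,0,0,0,-0.8,1]]'
```

```text
panel [501.9 402.3] [85.6 85.7]
  ring [421.4  89.3] [27.5 32.8] [501.3 403.1]
panel [460.2 148.4] [103.3 103.6]
  ring [185.3  45.1] [36.3 41.2] [459.3 147.6]
clock: 12.47
eef_pos: [602.0, 222.0, 58.6]
tcp_rot: [-3.14, -0.004, -3.136]
contact_force: [-0.4, -0.6, -0.9]
opening: 0.698
grasp_force: 0.0
clock: 12.97
eef_pos: [604.3, 223.5, 62.4]
tcp_rot: [3.141, 0.002, -3.135]
contact_force: [-0.9, -3.1, 7.9]
opening: 0.238
grasp_force: 58.5
clock: 13.63
eef_pos: [603.4, 223.6, 213.2]
tcp_rot: [3.141, 0.001, -3.135]
contact_force: [0.3, -0.1, -3.2]
opening: 0.237
grasp_force: 59.1
```

```bash
python3 -m inch '[[0,0,0.002,0,-0.4,0,1],[0,0,0,0,-0.8,0,1],[0,0,0,0.42,-0.9,0,1],[0,0,0,0.42,-0.9,0,1],[0,0,0,0.42,-0.9,0,1],[0,0,0,0.42,-0.9,0,1],[0,0,0,0.42,-0.9,0,1],[0,0,0,0.42,-0.9,0,1]]' >/dev/null
python3 -m inch '[[0,0,0,0.42,-0.9,0,1],[0,0,0,0.42,-0.9,0,1],[0,0,0,0.42,-0.9,0,1],[0,0,0,0.42,-0.9,0,1],[0,0,0,0.42,-0.9,0,1],[0,0,0,0.42,-0.9,0,1],[0,0,0,0.42,-0.9,0,1],[0,0,0,0.42,-0.9,0,1]]'
python3 -m inch '[[0,0,0,0.08,-0.5,0,1],[0,0,0,0,-0.4,0,1],[0,0,0,0,-0.2,0,1],[0,0,0,0,-0.1,0,1],[0,0,0,0,0,0,1],[0,0,0,0,0,0,1]]'
```

```text
clock: 14.97
eef_pos: [454.6, -122.7, 209.7]
tcp_rot: [3.141, -0.002, 3.141]
contact_force: [0.8, -0.9, -3.1]
opening: 0.233
grasp_force: 59.1
clock: 15.47
eef_pos: [454.6, -151.1, 210.5]
tcp_rot: [3.141, -0.0, -3.141]
contact_force: [-1.1, 1.2, -4.5]
opening: 0.234
grasp_force: 59.2
```

```bash
python3 -m inch '[[0,0,0,0,0,0.3,1],[0,0,0,0,0,0.7,1],[0,0,0,0,0,0.9,1],[0,0,0,0,0,0.9,1],[0,0,0,0,0,0.9,1],[0,0,0,0,0,0.9,1],[0,0,0,0,0,0.5,1],[0,0,0,0,0,0.3,1]]' && python3 -m inch '[[0,0,0,0,0,0.06,1],[0,0,0,0,0,0,1],[0,0,0,0,0,0,1],[0,0,0,0,0,0,1]]';  python3 -m inch '[[0,0,0,0,0,0.04,1],[0,0,0,0,0,0,1],[0,0,0,0,0,0,1]]';python3 -m inch '[[0,0,0,0,0,0.04,1],[0,0,0,0,0,0,1],[0,0,0,0,0,0,1]]'
```

```text
clock: 16.13
eef_pos: [453.5, -150.5, 73.7]
tcp_rot: [3.141, -0.003, -3.141]
contact_force: [-0.5, 0.3, -3.7]
opening: 0.234
grasp_force: 59.2
clock: 16.47
eef_pos: [455.2, -151.7, 75.1]
tcp_rot: [-3.141, 0.002, -3.141]
contact_force: [0.3, -0.5, -3.2]
opening: 0.237
grasp_force: 59.2
clock: 16.72
eef_pos: [454.6, -151.6, 73.7]
tcp_rot: [-3.141, 0.001, 3.142]
contact_force: [-0.6, 0.4, -3.2]
opening: 0.235
grasp_force: 59.2
clock: 16.97
eef_pos: [454.4, -151.5, 72.3]
tcp_rot: [3.142, -0.0, -3.142]
contact_force: [0.6, 0.1, -2.6]
opening: 0.236
grasp_force: 59.2
```

```bash
python3 -m inch '[[0,0,0,0,0,0.04,1],[0,0,0,0,0,0,1],[0,0,0,0,0,0,1]]';python3 -m inch '[[0,0,0,0,0,0.04,1],[0,0,0,0,0,0,1],[0,0,0,0,0,0,1]]'
```

```text
clock: 17.22
eef_pos: [454.3, -151.5, 71.2]
tcp_rot: [3.142, -0.0, -3.142]
contact_force: [-0.2, -0.4, -3.5]
opening: 0.236
grasp_force: 59.2
clock: 17.47
eef_pos: [454.6, -151.7, 70.4]
tcp_rot: [-3.141, 0.0, -3.141]
contact_force: [-1.2, -1.9, -0.0]
opening: 0.234
grasp_force: 59.6
```

```bash
python3 -m inch '[[0,0,0,0,0,0.02,1],[0,0,0,0,0,0,0.8],[0,0,0,0,0,0,0.6],[0,0,0,0,0,0,0.4],[0,0,0,0,0,0,0.3],[0,0,0,0,0,0,0.3]]'; python3 -m inch '[[0,0,0,0,0,-0.3,0.3],[0,0,0,0,0,-0.8,0.3],[0,0,0,0,0,-1,0.3],[0,0,0,0,0,-1,0.3],[0,0,0,0,0,-1,0.3],[0,0,0,0,0,-1,0.3],[0,0,0,0,0,-0.4,0.3],[0,0,0,0,0,0,0.3]]'
python3 -m inch '[[0,0,0,-0.5,-0.25,0,0.3],[0,0,0,-0.92,-0.46,0,0.3],[0,0,0,-0.92,-0.46,0,0.3],[0,0,0,-0.92,-0.46,0,0.3],[0,0,0,-0.92,-0.46,0,0.3],[0,0,0,-0.92,-0.46,0,0.3],[0,0,0,-0.92,-0.46,0,0.3],[0,0,0,-0.52,-0.25,0,0.3]]'>/dev/null; python3 -m inch '[[0,0,0,0,0,0,0.3],[0,0,0,0,0,0,0.3]]'
python3 - <<'E'
from h import *
f=grab_frame('wrist'); save(f,'w5'); np.save('w5',f,allow_pickle=True)
print(r.sense()['eef_pos']); knob(f,618,-233); knob(f,454,-151.5); panel(f,454,-151,68)
E
```

```text
clock: 17.97
eef_pos: [454.5, -151.5, 69.8]
tcp_rot: [3.142, 0.0, -3.142]
contact_force: [0.0, 0.4, -0.3]
opening: 0.699
grasp_force: 0.0
clock: 18.63
eef_pos: [455.9, -152.0, 209.9]
tcp_rot: [-3.14, 0.005, -3.142]
contact_force: [0.0, 0.5, 0.1]
opening: 0.698
grasp_force: 0.0
clock: 19.47
eef_pos: [617.3, -232.8, 205.1]
tcp_rot: [3.14, -0.003, 3.141]
contact_force: [0.1, 0.2, -0.6]
opening: 0.701
grasp_force: 0.0
[ 616.70322449 -232.48984698  205.42711067]
zmax 64.1 419
knob top mean [ 618.  -232.7   62.8] mid-ext top [ 618.  -233.2   63.1] [19.8 20.   3.9] all mid [ 618.4 -232.7   53.2] [21.5 21.2 23.9]
zmax 69.8 343
knob top mean [ 461.7 -153.8   68.8] mid-ext top [ 461.6 -152.7   68.5] [ 6.3 18.4  3. ] all mid [ 460.4 -153.2   55. ] [21.1 34.2 30. ]
panel [ 461.7 -151.4] [67.4 52.3]
```

View pics/w5.png

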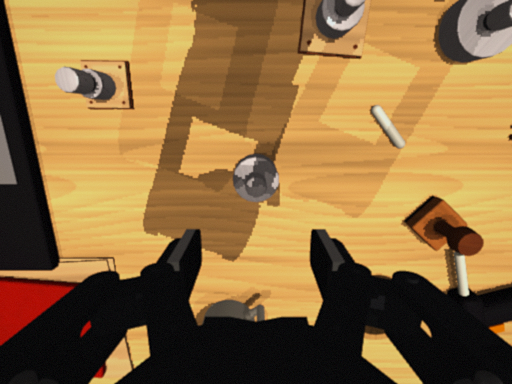

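The medium weight stands on its panel at (340,12). The large weight is at (256,178), with free space around it.

```bash
python3 -m inch '[[0,0,0,-0.05,0,0.92,0.3],[0,0,0,-0.03,0,0.95,0.3],[0,0,0,0,0,0.95,0.3],[0,0,0,0,0,0.95,0.3],[0,0,0,0,0,0.95,0.3],[0,0,0,0,0,0.7,0.3],[0,0,0,0,0,0.4,0.3],[0,0,0,0,0,0,0.3]]' 75
python3 -m inch '[[0,0,0,0,0,0,0.6],[0,0,0,0,0,0,0.9],[0,0,0,0,0,0,1],[0,0,0,0,0,0,1],[0,0,0,0,0,0,1],[0,0,0,0,0,0,1]]' 75
python3 -m inch '[[0,0,0,0,0,-0.1,1],[0,0,0,0,0,-0.3,1],[0,0,0,0,0,-0.8,1],[0,0,0,0,0,-1,1],[0,0,0,0,0,-1,1],[0,0,0,0,0,-1,1],[0,0,0,0,0,-1,1],[0,0,0,0,0,-0.8,1]]'
```

```text
clock: 20.18
eef_pos: [617.6, -232.0, 59.4]
tcp_rot: [3.14, -0.004, -3.141]
contact_force: [-0.3, 0.8, 0.4]
opening: 0.7
grasp_force: 0.0
clock: 20.68
eef_pos: [620.8, -233.1, 63.5]
tcp_rot: [-3.141, 0.002, -3.142]
contact_force: [-1.1, 2.1, 6.6]
opening: 0.231
grasp_force: 73.1
clock: 21.35
eef_pos: [619.9, -233.1, 214.1]
tcp_rot: [-3.141, 0.001, 3.142]
contact_force: [0.8, 0.5, -5.0]
opening: 0.231
grasp_force: 73.9
```

```bash
python3 -m inch '[[0,0,0,0,0.4,0,1],[0,0,0,0,0.8,0,1],[0,0,0,0.18,0.9,0,1],[0,0,0,0.18,0.9,0,1],[0,0,0,0.18,0.9,0,1],[0,0,0,0.18,0.9,0,1],[0,0,0,0.18,0.9,0,1],[0,0,0,0.18,0.9,0,1]]' >/dev/null
python3 -m inch '[[0,0,0,0.18,0.9,0,1],[0,0,0,0.18,0.9,0,1],[0,0,0,0.18,0.9,0,1],[0,0,0,0.18,0.9,0,1],[0,0,0,0.18,0.9,0,1],[0,0,0,0.18,0.9,0,1],[0,0,0,0.18,0.9,0,1],[0,0,0,0.18,0.9,0,1]]'
python3 -m inch '[[0,0,0,0.18,0.9,0,1],[0,0,0,0.18,0.9,0,1],[0,0,0,0.18,0.9,0,1],[0,0,0,0.18,0.9,0,1],[0,0,0,0.18,0.9,0,1],[0,0,0,0.18,0.9,0,1],[0,0,0,0.18,0.9,0,1],[0,0,0,0.18,0.9,0,1]]'>/dev/null
python3 -m inch '[[0,0,0,0.18,0.9,0,1],[0,0,0,0.18,0.9,0,1],[0,0,0,0.18,0.9,0,1],[0,0,0,0.18,0.9,0,1],[0,0,0,0,0.5,0,1],[0,0,0,0,0.3,0,1],[0,0,0,0,0.03,0,1],[0,0,0,0,0,0,1]]'; python3 -m inch '[[0,0,0,0,0,0,1],[0,0,0,0,0,0,1]]'
```

```text
clock: 22.68
eef_pos: [555.4, 113.4, 210.4]
tcp_rot: [-3.141, -0.002, -3.141]
contact_force: [0.0, -0.5, -4.7]
opening: 0.226
grasp_force: 73.9
clock: 24.02
eef_pos: [502.7, 402.2, 211.1]
tcp_rot: [-3.141, -0.001, -3.141]
contact_force: [-0.6, -0.6, -4.0]
opening: 0.224
grasp_force: 73.9
clock: 24.18
eef_pos: [503.1, 401.6, 211.6]
tcp_rot: [-3.141, -0.0, 3.141]
contact_force: [-0.1, 0.1, -5.2]
opening: 0.226
grasp_force: 73.9
```

```bash
python3 -m inch '[[0,0,0,0,0.03,0.3,1],[0,0,0,0,0,0.7,1],[0,0,0,0,0,0.9,1],[0,0,0,0,0,0.9,1],[0,0,0,0,0,0.9,1],[0,0,0,0,0,0.9,1],[0,0,0,0,0,0.5,1],[0,0,0,0,0,0.3,1]]' && python3 -m inch '[[0,0,0,0,0,0.06,1],[0,0,0,0,0,0,1],[0,0,0,0,0,0,1],[0,0,0,0,0,0,1]]';  python3 -m inch '[[0,0,0,0,0,0.04,1],[0,0,0,0,0,0,1],[0,0,0,0,0,0,1]]';python3 -m inch '[[0,0,0,0,0,0.04,1],[0,0,0,0,0,0,1],[0,0,0,0,0,0,1]]'
```

```text
clock: 24.85
eef_pos: [502.2, 402.3, 74.6]
tcp_rot: [-3.14, -0.002, 3.141]
contact_force: [0.0, -0.6, -4.1]
opening: 0.229
grasp_force: 73.9
clock: 25.18
eef_pos: [503.7, 404.1, 76.6]
tcp_rot: [3.14, 0.002, -3.141]
contact_force: [-0.4, -0.5, -4.7]
opening: 0.231
grasp_force: 73.9
clock: 25.43
eef_pos: [503.0, 403.6, 74.7]
tcp_rot: [3.141, 0.0, -3.142]
contact_force: [0.5, 0.2, -4.6]
opening: 0.228
grasp_force: 73.9
clock: 25.68
eef_pos: [502.9, 403.4, 73.2]
tcp_rot: [-3.141, -0.0, -3.141]
contact_force: [-0.0, -0.6, -4.4]
opening: 0.224
grasp_force: 73.9
```

```bash
python3 -m inch '[[0,0,0,0,0,0.04,1],[0,0,0,0,0,0,1],[0,0,0,0,0,0,1]]'
```

```text
clock: 25.93
eef_pos: [502.9, 403.4, 72.1]
tcp_rot: [-3.141, -0.0, -3.142]
contact_force: [0.4, -0.4, -4.7]
opening: 0.225
grasp_force: 73.9
```

```bash
python3 -m inch '[[0,0,0,0,0,0.03,1],[0,0,0,0,0,0,1],[0,0,0,0,0,0,1]]';python3 -m inch '[[0,0,0,0,0,0.03,1],[0,0,0,0,0,0,1],[0,0,0,0,0,0,1]]'
```

```text
clock: 26.18
eef_pos: [503.0, 403.6, 71.6]
tcp_rot: [3.141, 0.0, -3.142]
contact_force: [-0.2, 0.9, -2.7]
opening: 0.225
grasp_force: 74.4
clock: 26.43
eef_pos: [503.1, 403.7, 71.5]
tcp_rot: [3.141, 0.0, -3.142]
contact_force: [-2.3, -0.1, 5.9]
opening: 0.227
grasp_force: 75.1
```

```bash
python3 -m inch '[[0,0,0,0,0,-0.01,0.85],[0,0,0,0,0,0,0.7],[0,0,0,0,0,0,0.5],[0,0,0,0,0,0,0.3],[0,0,0,0,0,0,0.3]]'; python3 -m inch '[[0,0,0,0,0,-0.3,0.3],[0,0,0,0,0,-0.8,0.3],[0,0,0,0,0,-1,0.3],[0,0,0,0,0,-1,0.3],[0,0,0,0,0,-1,0.3],[0,0,0,0,0,-1,0.3],[0,0,0,0,0,-0.3,0.3],[0,0,0,0,0,0,0.3]]'
python3 - <<'E'
from h import *
f=grab_frame('wrist'); save(f,'w6')
knob(f,503,403.5); panel(f,502,403,86)
E
python3 -m inch '[[0,0,0,0,-0.4,0,0.3],[0,0,0,0,-0.8,0,0.3],[0,0,0,0.1,-0.9,0,0.3],[0,0,0,0.1,-0.9,0,0.3],[0,0,0,0.1,-0.9,0,0.3],[0,0,0,0.1,-0.9,0,0.3],[0,0,0,0.1,-0.9,0,0.3],[0,0,0,0.1,-0.9,0,0.3]]' >/dev/null
python3 -m inch '[[0,0,0,0.1,-0.9,0,0.3],[0,0,0,0.1,-0.9,0,0.3],[0,0,0,0.1,-0.9,0,0.3],[0,0,0,0.1,-0.9,0,0.3],[0,0,0,0.1,-0.9,0,0.3],[0,0,0,0.1,-0.9,0,0.3],[0,0,0,0.1,-0.9,0,0.3],[0,0,0,0.1,-0.9,0,0.3]]' >/dev/null
python3 -m inch '[[0,0,0,0.1,-0.9,0,0.3],[0,0,0,0,-0.9,0,0.3],[0,0,0,0,-0.5,0,0.3],[0,0,0,0,-0.3,0,0.3],[0,0,0,0,0,0,0.3],[0,0,0,0,0,0,0.3]]'
python3 - <<'E'
from h import *
f=grab_frame('wrist'); save(f,'w7'); np.save('w7',f,allow_pickle=True)
print(r.sense()['eef_pos']); knob(f,462,-7); panel(f,460,148,104)
E
```

```text
clock: 26.85
eef_pos: [503.1, 403.5, 70.9]
tcp_rot: [3.142, 0.0, -3.142]
contact_force: [-0.2, -0.3, -0.1]
opening: 0.691
grasp_force: 0.0
clock: 27.52
eef_pos: [504.1, 404.4, 208.9]
tcp_rot: [3.139, 0.004, 3.142]
contact_force: [-0.4, 1.2, -0.4]
opening: 0.697
grasp_force: 0.0
zmax 70.0 215
knob top mean [497.8 403.9  69.2] mid-ext top [500.3 403.8  68.6] [20.1 20.6  2.8] all mid [499.7 404.2  55. ] [43.1 43.6 30. ]
panel [501.9 402.8] [86.  85.8]
clock: 29.4
eef_pos: [464.8, -6.6, 205.2]
tcp_rot: [3.141, -0.002, 3.141]
contact_force: [0.0, -0.2, 0.4]
opening: 0.699
grasp_force: 0.0
[464.99485834  -6.2098943  205.40427756]
zmax 64.1 424
knob top mean [462.3  -8.2  62.7] mid-ext top [462.6  -8.2  62.8] [19.8 20.   3.4] all mid [462.2  -8.3  52.4] [20.7 20.6 24.4]
panel [459.9 147.8] [104.1 103.8]
  ring [386.9 169.8] [30.3 34.7] [459.7 148.2]
```

View pics/w7.png

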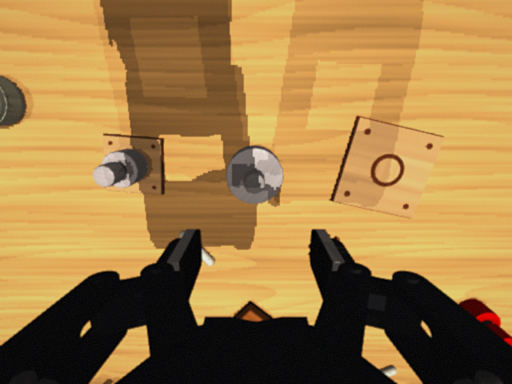

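The biggest weight's knob is at (254,178), and its panel's ring is at (387,170).

```bash
python3 -m inch '[[0,0,0,0.04,-0.04,0.92,0.3],[0,0,0,0.03,-0.04,0.95,0.3],[0,0,0,0,0,0.95,0.3],[0,0,0,0,0,0.95,0.3],[0,0,0,0,0,0.95,0.3],[0,0,0,0,0,0.7,0.3],[0,0,0,0,0,0.4,0.3],[0,0,0,0,0,0,0.3]]' 90
python3 -m inch '[[0,0,0,0,0,0,0.6],[0,0,0,0,0,0,0.9],[0,0,0,0,0,0,1],[0,0,0,0,0,0,1],[0,0,0,0,0,0,1],[0,0,0,0,0,0,1]]' 90
python3 -m inch '[[0,0,0,0,0,-0.1,1],[0,0,0,0,0,-0.3,1],[0,0,0,0,0,-0.8,1],[0,0,0,0,0,-1,1],[0,0,0,0,0,-1,1],[0,0,0,0,0,-1,1],[0,0,0,0,0,-0.6,1],[0,0,0,0,0,-0.2,1]]'; python3 -m inch '[[0,0,0,0,0,0,1],[0,0,0,0,0,0,1]]'
```

```text
clock: 30.12
eef_pos: [462.3, -7.8, 58.7]
tcp_rot: [3.141, -0.004, -3.141]
contact_force: [-0.6, 0.1, 0.1]
opening: 0.695
grasp_force: 0.0
clock: 30.62
eef_pos: [464.6, -8.2, 61.9]
tcp_rot: [3.141, 0.002, 3.141]
contact_force: [-0.8, 3.6, 6.5]
opening: 0.227
grasp_force: 87.8
clock: 31.28
eef_pos: [464.6, -8.7, 188.4]
tcp_rot: [-3.141, 0.004, 3.142]
contact_force: [0.9, 0.2, -6.8]
opening: 0.223
grasp_force: 89.2
clock: 31.45
eef_pos: [463.0, -8.6, 185.0]
tcp_rot: [-3.142, -0.001, 3.142]
contact_force: [0.8, 0.7, -8.0]
opening: 0.217
grasp_force: 89.2
```

```bash
python3 -m inch '[[0,0,0,0.02,0.4,0,1],[0,0,0,0.02,0.8,0,1],[0,0,0,0.02,0.95,0,1],[0,0,0,0.03,0.95,0,1],[0,0,0,0,0.95,0,1],[0,0,0,0,0.9,0,1],[0,0,0,0,0.8,0,1],[0,0,0,0,0.52,0,1]]' >/dev/null; python3 -m inch '[[0,0,0,0,0,0,1],[0,0,0,0,0,0,1],[0,0,0,0,0,0,1]]'
python3 -m inch '[[0,0,0,0,0,0.3,1],[0,0,0,0,0,0.7,1],[0,0,0,0,0,0.9,1],[0,0,0,0,0,0.9,1],[0,0,0,0,0,0.8,1],[0,0,0,0,0,0.5,1],[0,0,0,0,0,0.2,1],[0,0,0,0,0,0,1]]' && python3 -m inch '[[0,0,0,0,0,0,1],[0,0,0,0,0,0,1],[0,0,0,0,0,0,1]]';  python3 -m inch '[[0,0,0,0,0,0.04,1],[0,0,0,0,0,0,1],[0,0,0,0,0,0,1]]'
```

```text
clock: 32.37
eef_pos: [460.6, 148.0, 184.5]
tcp_rot: [-3.141, -0.002, -3.141]
contact_force: [0.3, -0.0, -6.7]
opening: 0.223
grasp_force: 89.4
clock: 33.03
eef_pos: [460.5, 147.4, 76.6]
tcp_rot: [-3.141, -0.003, 3.141]
contact_force: [-0.2, -0.4, -7.8]
opening: 0.219
grasp_force: 89.4
clock: 33.28
eef_pos: [462.2, 148.3, 78.9]
tcp_rot: [3.141, 0.002, 3.141]
contact_force: [0.5, -0.2, -6.5]
opening: 0.226
grasp_force: 89.4
clock: 33.53
eef_pos: [461.6, 148.3, 77.4]
tcp_rot: [3.141, 0.001, -3.141]
contact_force: [0.4, -0.1, -6.2]
opening: 0.223
grasp_force: 89.4
```

```bash
python3 -m inch '[[0,0,0,0,0,0.06,1],[0,0,0,0,0,0.06,1],[0,0,0,0,0,0,1],[0,0,0,0,0,0,1]]';python3 -m inch '[[0,0,0,0,0,0.05,1],[0,0,0,0,0,0,1],[0,0,0,0,0,0,1]]';python3 -m inch '[[0,0,0,0,0,0.04,1],[0,0,0,0,0,0,1],[0,0,0,0,0,0,1]]'
```

```text
clock: 33.87
eef_pos: [461.3, 148.2, 73.9]
tcp_rot: [-3.141, -0.0, -3.142]
contact_force: [1.0, -0.3, -7.3]
opening: 0.224
grasp_force: 89.4
clock: 34.12
eef_pos: [461.4, 148.2, 72.7]
tcp_rot: [-3.142, -0.0, -3.142]
contact_force: [-0.4, 0.0, -7.9]
opening: 0.224
grasp_force: 89.4
clock: 34.37
eef_pos: [461.4, 148.2, 71.7]
tcp_rot: [-3.142, -0.0, -3.142]
contact_force: [0.5, 0.0, -6.9]
opening: 0.227
grasp_force: 89.4
```

```bash
python3 -m inch '[[0,0,0,0,0,0.04,1],[0,0,0,0,0,0,1],[0,0,0,0,0,0,1]]';python3 -m inch '[[0,0,0,0,0,0.04,1],[0,0,0,0,0,0,1],[0,0,0,0,0,0,1]]'
```

```text
clock: 34.62
eef_pos: [461.4, 148.2, 70.7]
tcp_rot: [-3.142, -0.0, -3.142]
contact_force: [0.0, -0.2, -7.8]
opening: 0.222
grasp_force: 89.4
clock: 34.87
eef_pos: [461.5, 148.4, 70.0]
tcp_rot: [3.141, 0.0, 3.142]
contact_force: [-1.4, 0.8, -1.4]
opening: 0.224
grasp_force: 90.3
```

```bash
python3 -m inch '[[0,0,0,0,0,0.02,1],[0,0,0,0,0,0,0.85],[0,0,0,0,0,0,0.7],[0,0,0,0,0,0,0.5],[0,0,0,0,0,0,0.3],[0,0,0,0,0,0,0.3]]'; python3 -m inch '[[0,0,0,0,0,-0.3,0.3],[0,0,0,0,0,-0.8,0.3],[0,0,0,0,0,-1,0.3],[0,0,0,0,0,-1,0.3],[0,0,0,0,0,-1,0.3],[0,0,0,0,0,-1,0.3],[0,0,0,0,0,-1,0.3],[0,0,0,0,0,-1,0.3]]'
python3 -m inch '[[0,0,0,0.9,0,-0.5,0.3],[0,0,0,0.9,0,-0.5,0.3],[0,0,0,0.9,0,-0.5,0.3],[0,0,0,0.9,0,-0.5,0.3],[0,0,0,0,0,0,0.3],[0,0,0,0,0,0,0.3]]'
python3 - <<'E'
from h import *
f=grab_frame('top'); save(f,'end'); g=grab_frame('scene'); save(g,'ends'); f0=np.load('top.npy',allow_pickle=True).item()
for a in((520.7,-394.4),(457.5,-151),(505.4,401.3),(463,147.4)): print(a); knob(f,*a,20)
P,P0=cloud(f),cloud(f0)
for n,(u,v) in dict(stamp=(257,149),jar=(347,244)).items():
    for Q in(P0,P):
        q=Q[v-12:v+13,u-12:u+13].reshape(-1,3); q=q[q[:,2]>45]; print(n,q.mean(0).round(1))
E
```

```text
clock: 35.37
eef_pos: [461.8, 148.3, 69.4]
tcp_rot: [3.141, 0.001, -3.142]
contact_force: [-0.6, -0.3, -0.5]
opening: 0.694
grasp_force: 0.0
clock: 36.03
eef_pos: [461.2, 148.1, 248.7]
tcp_rot: [3.141, 0.001, 3.142]
contact_force: [-0.2, 0.7, 0.1]
opening: 0.698
grasp_force: 0.0
clock: 36.53
eef_pos: [371.2, 148.3, 298.0]
tcp_rot: [3.141, 0.003, -3.141]
contact_force: [1.3, -0.2, -0.3]
opening: 0.703
grasp_force: 0.0
(520.7, -394.4)
zmax 69.7 46
knob top mean [ 521.7 -398.    68.2] mid-ext top [ 521.2 -396.6   68.4] [15.1 20.8  3. ] all mid [ 522.7 -396.6   55. ] [22.5 20.9 29.9]
(457.5, -151)
zmax 69.9 34
knob top mean [ 456.8 -152.6   68.8] mid-ext top [ 457.3 -151.3   68.4] [17.9 18.3  3.1] all mid [ 456.2 -150.    55. ] [27.6 20.9 29.9]
(505.4, 401.3)
zmax 69.8 53
knob top mean [502.7 403.1  68.3] mid-ext top [502.9 402.8  68.4] [18.2 15.8  3. ] all mid [504.5 398.7  55. ] [36.9 30.6 29.8]
(463, 147.4)
zmax 70.0 40
knob top mean [462.7 148.2  68.3] mid-ext top [461.9 148.   68.6] [21.  17.9  2.7] all mid [462.4 143.8  55. ] [33.5 27.  30. ]
stamp [677.  -12.6  69.2]
stamp [677.2 -12.6  68.4]
jar [ 384.4 -291.1   63.9]
jar [ 384.3 -291.1   64. ]
```

View pics/end.png

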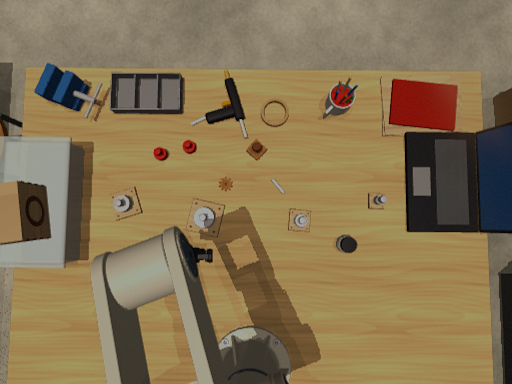

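View pics/ends.png

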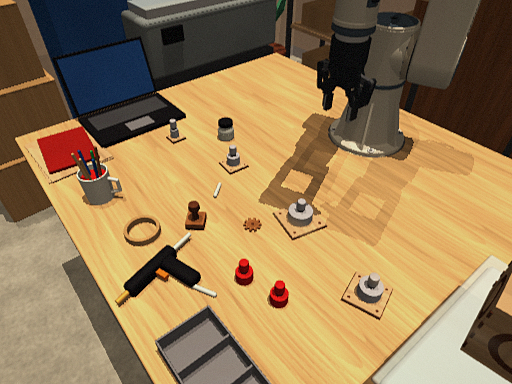

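All four weights stand on the middles of their panels, at (376,200), (300,220), (123,203) and (204,217) in the top view. The stamp and jar have not moved.

```bash
python3 -c "
from rig import r
print(r.sign_off())"
```

```text
the job is handed in; nothing more can be done
None
```

The job is handed in: each of the four weights stands upright on the panel of its own rank, within about 3 mm of the middle by camera, with the stamp and glue jar unmoved, at about 37 s of the 109 s allowed.

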